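# Load a handle blank under the boring head and bolt it in

## Robot

A 7-joint arm with a two-finger parallel gripper is mounted at the origin on the work surface. World frame = base frame: x ahead of the robot, y to its left, z up, the work surface at z = 0. Lengths are in m, angles in rad, forces in N, time in s.
With the tool pointing down it reaches from about 0.4 to 0.85 m from the base axis. Payload 6.9 kg.
Tool frame: the origin (TCP) lies midway between the tips of the shut fingers; the grasp point (between the pads) lies behind it (ctrl.pinch_z is the z of the grasp point in the tool frame, in m); z points along the fingers, y is the direction in which the jaws open and shut (so a half turn about z gives the same grasp; the last joint's range is limited). The gripper opens to 85 mm and grips with 20 to 120 N. Pads are 22 mm wide; open, the fingers measure 114 mm over their backs; the gripper's body (76 mm by 85 mm) begins 54 mm behind the grasp point. The pads swing forward as they close: fully open they stand 13 mm farther back than shut.
Start: joints at [1.222, 0.507, -0.238, 1.5, 0.126, 1.149, -0.155], TCP at [0.275, -0.561, 0.231] pointing down, gripper open.
Joint ranges: [-3.08, 3.08], [-0.24, 2.05], [-1.43, 1.35], [0, 2.5], [-1.52, 4.66], [0.17, 1.96], [-2.89, 2.89]. Speed limits (rad/s): [2.39, 2.39, 3.14, 3.14, 3.14, 3.14, 3.14].

## Interface

Orientations are given as a unit quaternion [w, x, y, z].
In Python, from station import ctrl, get_state, vision, ticket, models gives the robot as it stands. Calls block until the motion is done:
- ctrl.movep(position, orientation): joint-space move of the TCP to a pose.
- ctrl.movel(position, frame=None, max_speed=0.15): straight line of the TCP; frame=None keeps the orientation; max_speed is the mean speed in m/s.
- ctrl.set_joints(angles): joint-space move.
- ctrl.ungrasp() and ctrl.close_gripper(force=None): open the fingers fully, or close them until they stop; force is the grip in N (None keeps the last).
- ctrl.pause(seconds).
- ctrl.ik(position, orientation): joint angles nearest the present ones, or None.
- get_state(): the state.
- vision.grab_frame(name): name is "side" or "top" or "wrist"; returns (picture, depth): 420x560x3 uint8, blue, green, red; 420x560 float32, m along the optical axis (not along the pixel's ray), 0 where there is no reading.
- vision.camera_info(name): a dict with "mtx" (3x3 intrinsics, pixels), "R" (3x3) and "t" (3): a world point X has camera coordinates R X + t; the wrist camera has in their place "hand_eye" (4x4, takes a point from camera to tool coordinates, whose origin is the TCP and whose axes are the flange's). Camera axes: x right, y down, z forward; pixel columns grow to the right and rows downward; lengths in m; the calibration is good to about 2 mm. The wrist camera is an equidistant fisheye: a pixel r from the principal point sees the ray r / f radians off the axis. A picture is of the moment at which its call begins: read the wrist's pose just before it. camera_info takes no time and is no camera call.
A pose or a line that the arm cannot do raises ctrl.Unreachable and nothing moves.
- ticket.close_job(): hands the job in, once; it reports no verdict.
Trained networks look in the newest picture that a camera, given by its name, has taken for a name from the list of things; names that differ only in an ending like _2 or _b are one class to them, and where a whole thing is asked for, a point or a joint stands for the part that bears it (a point fixed in the world has none). Each returns a list of dicts, best first, with "p" (0 to 1); they miss things now and then, are a little off and sometimes report something else, mostly with a low value. They report only what shows in the picture. A call takes as long as a camera call. They do not tell look-alikes from the thing itself.
- models.recognise(camera, target): "point" ([column, row] in pixels, amid what is visible of it).
- models.masks_of(camera, target): "mask" (420x560 bool, what is visible of it) and "point" ([column, row] in pixels, amid what is visible of it).
The state is a dict: "time": time; "qpos": joint angles; "qd": joint speeds; "tau": joint torques, N m; "tcp_pos": TCP position; "eef_rot": TCP orientation; "contact_force": force on the tool from outside, world axes, zero at the start; "wrist_torque": the same for the moment, N m; "width": finger opening in m.
Only numpy, scipy, OpenCV 4.12 (cv2) and the standard library are available. Lean on these libraries where they do the work, as an engineer would, in place of code of your own. Each camera call takes 0.05 s, during which the arm holds its last target. There are 200 camera calls.

## Task

Load the long, round-nosed handle blank into the boring jig: lay it on the bed along the fence with its round end first and feed it under the boring head until that round end is right up against the steel stop. Then slide the bolt fully across behind its tail to lock it in, and leave everything else on the bench where it is.

Things in the scene. Friction and masses are not known exactly. Their poses are not given: they have to be found in the camera images.
- blank: the handle blank: plain reddish-brown wood bar 180 long, 44 wide, 32 thick, one end half-round (radius 22), the other square; loose, lies flat on the table. Origin at the centre of its underside, x along its length to the round end (x = +90 mm; the square tail is at x = -90 mm), z up
- blank_nose (a point): outermost point of the blank's round end, at half its thickness (90 mm from the blank's origin, 16 mm above its underside)
- jig: boring jig, fixed to the table, turned by up to 12 degrees. Origin on the table under the lane; +y is the feed direction, +x points away from the robot, z up. Dark steel bed 120 wide (x), y -200 to 170 mm, its top 18 mm above the table. Lane x -25 to 25 mm. With the blank home its tail is at y = -50 mm
- infeed (a point): point on the bed (z = 18 mm) in the open infeed, at jig y = -110 mm on the lane's centre line. A wooden fence 20 wide, 10 high above the bed borders the lane's +x side (x 25 to 45) from y = -200 to 130; a like guide borders its -x side only from y = 0 to 130, with a flared lead-in from y = -40 to 0
- head_mouth (a point): point on the bed, lane's centre, where the opening under the green boring head begins (jig y = 30 mm; it ends at y = 90). Opening 50 wide, 38 high above the bed. The head is 90 wide, its top 90 mm above the table, with a motor of radius 28 mm on it up to 155 mm; a grey hose leaves it to +x
- lane_stop (a point): point on the bed (z = 18 mm), lane's centre, at the face of the steel stop that crosses the lane (jig y = 130 mm): where the nose must end. The stop is 90 wide and 40 high above the bed
- bolt (a joint): bolt slide in m: 0 open, 0.080 fully across (along jig +x); starts within 12 mm of open, stays where left, about 2 N. Aluminium bar 95 long, 16 wide, 13 high on the bed on the robot's side of the lane, centred at jig y = -62 mm; its tip is at jig x = -65 mm when open, +15 when across. Runs between two steel ways 14 high, 12 wide, ending at jig x = -70 mm
- bolt_knob (a point): near the top of the bolt's upright knob, on its axis, 81 mm above the table: steel pin of radius 8 from 31 mm above the table, with a black cap of radius 11 from 71 to 81 mm; at jig x = -112 mm when open, -32 mm when fully across
- offcut: bystander: a short bar of the same wood, 110 x 44 x 32, both ends square; origin at the centre of its underside
- board_a: bystander: flat square board 130 x 110 x 14; origin under its centre
- board_b: bystander: board 120 x 100 x 14 lying on the other board
- mallet: bystander: hammer lying at the far side of the table
- glue: bystander: closed bottle 170 tall, radius 32; origin under its centre
- brush: bystander: bench brush
- tin: bystander: open steel tin 90 tall, radius 40; origin under its centre
Not all that is in view belongs to the job. Leave any purple look-alike of the blank alone.

How it is judged:
On the way:
1. the blank lies under the head with its round end against the stop, while the bolt is still open (y of blank_nose in the frame of jig between 0.125 and 0.133 m and x of blank_nose in the frame of jig between -0.008 and 0.008 m and z of blank_nose in the frame of jig between 0.029 and 0.039 m and angle between the x axis of blank and the y axis of jig, either way round below 0.1 rad and value of joint bolt below 0.03 m), for 0.2 s.
At the end, for the whole second after the job is handed in: The blank rests flat on the jig's bed in the lane under the boring head, its round end within 5 mm of the stop's face and within 8 mm of the lane's centre line, its length within 0.1 rad of the lane; the bolt is at least 70 mm across behind it (y of blank_nose in the frame of jig between 0.125 and 0.133 m and x of blank_nose in the frame of jig between -0.008 and 0.008 m and z of blank_nose in the frame of jig between 0.029 and 0.039 m and angle between the x axis of blank and the y axis of jig, either way round below 0.1 rad and value of joint bolt above 0.07 m and linear speed of blank below 0.01 m/s); the robot touches nothing.
It fails at once if a bystander (short offcut, boards, hammer, bottle, brush or tin) is moved more than 40 mm from where it was (distance of any of offcut, board_a, board_b, mallet, glue, brush, tin from where it was at the start of the episode above 0.04 m).
It also fails if it takes over 59 s, if anything falls off the work surface, if the arm or the gripper's body presses on something with over 40 N, if the wrist force passes 120 N, or if a joint passes its speed limit or range.

## Working session

There is one attempt and no reset: what is moved stays moved. The work goes in short steps, each a Python script; the robot and the scene stay as the last script left them, time stands still between calls to the robot, and variables do not carry over. Pictures are saved under pics/ and viewed, about 8 in all and at most 12, crops included, and the job is handed in when it is done.

```bash
mkdir -p pics; ls; cat > h.py <<'E'
import numpy as np, cv2
from station import ctrl, get_state, vision, ticket, models
def world(cam,d):
    """depth image -> world points (static cameras)"""
    c=vision.camera_info(cam);K=np.array(c["mtx"]);R=np.array(c["R"]);t=np.array(c["t"]).ravel()
    v,u=np.mgrid[0:d.shape[0],0:d.shape[1]]
    P=np.stack([(u-K[0,2])/K[0,0]*d,(v-K[1,2])/K[1,1]*d,d],-1)
    return (P-t)@R
E
python3 - <<'E'
from h import *
for n in("top","side"):
    p,d=vision.grab_frame(n); cv2.imwrite(f"pics/{n}0.png",p); np.savez(f"{n}0.npz",p=p,d=d)
    W=world(n,d)
    c=vision.camera_info(n); print(n,-np.array(c["R"]).T@np.ravel(c["t"]))
    for t in ["blank","offcut","jig","bolt_knob","head_mouth","lane_stop","infeed","glue","tin"]:
        for r in models.masks_of(n,t)[:3]:
            m=r["mask"]&(d>0); 
            if m.sum(): print(t,round(r["p"],2),np.round(r["point"]),m.sum(),np.round(np.median(W[m],0),3))
print(get_state())
E
```

```text
pics
top [ 0.4130804  -0.03795583  1.2339636 ]
blank 0.66 [356. 299.] 922 [ 0.249 -0.259  0.032]
blank 0.65 [218. 271.] 852 [0.327 0.138 0.033]
blank 0.64 [366. 233.] 893 [ 0.438 -0.288  0.032]
offcut 0.85 [364. 169.] 567 [ 0.629 -0.284  0.032]
jig 0.84 [250. 183.] 6704 [0.595 0.065 0.021]
bolt_knob 0.74 [265. 212.] 151 [0.498 0.025 0.033]
head_mouth 0.65 [248. 180.] 6386 [0.593 0.064 0.022]
head_mouth 0.54 [445. 256.] 1481 [ 0.378 -0.519  0.028]
lane_stop 0.63 [249. 182.] 6725 [0.595 0.065 0.021]
glue 0.8 [116. 169.] 698 [0.619 0.438 0.111]
tin 0.77 [448. 186.] 804 [ 0.589 -0.525  0.05 ]
side [-0.32884468 -0.84948052  1.40234843]
blank 0.94 [324. 288.] 838 [ 0.433 -0.3    0.032]
blank 0.68 [273. 320.] 862 [ 0.243 -0.27   0.033]
blank 0.67 [213. 232.] 609 [0.332 0.107 0.031]
jig 0.55 [266. 220.] 766 [0.481 0.043 0.028]
bolt_knob 0.47 [260. 224.] 34 [0.471 0.022 0.032]
head_mouth 0.7 [266. 222.] 819 [0.481 0.041 0.027]
lane_stop 0.74 [267. 220.] 736 [0.482 0.041 0.028]
infeed 0.85 [265. 223.] 760 [0.483 0.044 0.028]
glue 0.4 [206. 115.] 41 [0.625 0.447 0.17 ]
{'time': 1.0, 'qpos': array([ 1.22146847,  0.50749023, -0.23758092,  1.50023243,  0.1256998 ,
        1.14889639, -0.15480703]), 'qd': array([ 0.00185609, -0.0008651 , -0.00088609,  0.00012858,  0.00035131,
       -0.00093046, -0.00058006]), 'tau': array([ 3.68642295e-04, -6.20374060e+01, -2.18466081e+00, -2.49969882e+01,
        1.39014475e-02,  2.36014705e-03, -1.30750578e-05]), 'tcp_pos': array([ 0.27452342, -0.56145278,  0.23126917]), 'eef_rot': array([-2.35899886e-05,  9.74257644e-01,  2.25437449e-01, -7.05496426e-06]), 'contact_force': array([ 0.42594026,  0.77305328, -0.18632243]), 'wrist_torque': array([-0.00252296, -0.02511658, -0.02148607]), 'width': 0.08563988863227406}
```

View pics/top0.png

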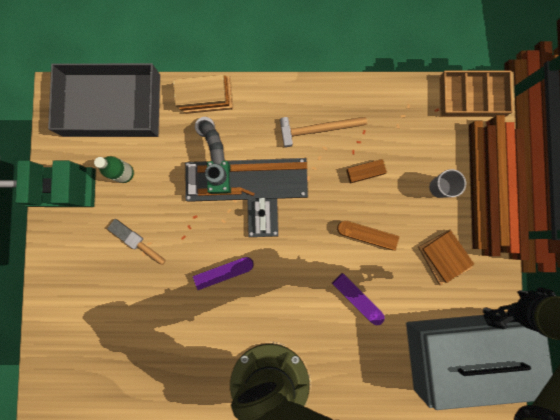

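View pics/side0.png

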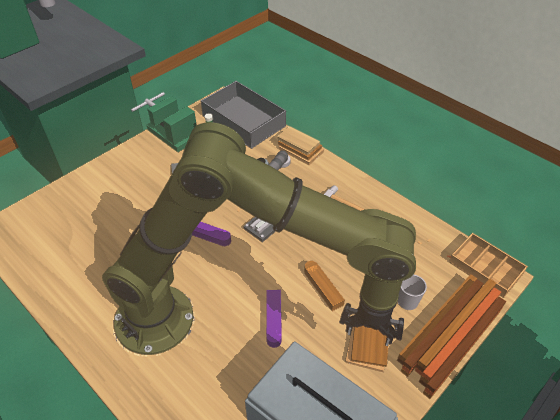

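The reddish-brown blank is at about (366,234) in the top view, with its round end to the left (342,227), which already faces the feed direction. The purple look-alikes are at (225,273) and (358,299). The jig is at about (247,180), with the head at (218,178) and the bolt at (262,213). Next I'll take closer wrist views.

```bash
cat >> h.py <<'E'
from scipy.spatial.transform import Rotation as Rn
def q(phi): return [0,np.cos(phi/2),np.sin(phi/2),0]      # tool down, tool x at world angle phi
def wrist(name):
    """wrist picture -> world points, saved"""
    s=get_state(); p,d=vision.grab_frame("wrist"); c=vision.camera_info("wrist"); K=np.array(c["mtx"])
    v,u=np.mgrid[0:d.shape[0],0:d.shape[1]]; x=(u-K[0,2])/K[0,0]; y=(v-K[1,2])/K[1,1]; r=np.hypot(x,y)+1e-9
    k=np.tan(np.minimum(r,1.4))/r
    P=np.stack([x*k*d,y*k*d,d],-1); H=np.array(c["hand_eye"]); w=s["eef_rot"]
    R=Rn.from_quat([w[1],w[2],w[3],w[0]]).as_matrix()
    W=(P@H[:3,:3].T+H[:3,3])@R.T+s["tcp_pos"]
    W[(d<=0)|(r>1.3)]=np.nan
    np.savez(name+".npz",p=p,d=d,W=W); cv2.imwrite(f"pics/{name}.png",p)
    return p,d,W
def ortho(p,W,c,half,scale=2):
    """bird's-eye: image up=+x world, left=+y"""
    ok=np.isfinite(W[...,0]); X=W[ok]; C=p[ok]; o=np.argsort(X[:,2]); X=X[o];C=C[o]
    n=int(2*half*1000*scale); im=np.zeros((n,n,3),np.uint8)
    u=((c[1]+half-X[:,1])*1000*scale).astype(int); v=((c[0]+half-X[:,0])*1000*scale).astype(int)
    k=(u>=0)&(v>=0)&(u<n)&(v<n); im[v[k],u[k]]=C[k]
    return cv2.dilate(im,np.ones((3,3)))
def tall_rect(W,zlo,zhi,c,rad):
    m=(W[...,2]>zlo)&(W[...,2]<zhi)&(np.hypot(W[...,0]-c[0],W[...,1]-c[1])<rad)
    return cv2.minAreaRect((W[m][:,:2]*1000).astype(np.float32)), np.median(W[m],0)
E
python3 - <<'E'
from h import *
z=np.load("top0.npz");W=world("top",z["d"])
print(tall_rect(W,.025,.04,(.438,-.288),.12))
for ph in (1.7,1.7-np.pi):
  print(ph,[np.round(a,2) if (a:=ctrl.ik(p,q(ph))) is not None else None for p in([.43,-.3,.3],[.43,-.3,.03],[.58,-.05,.3],[.6,.0,.05])])
ctrl.movep([.40,-.29,.33],q(1.75 if ctrl.ik([.58,-.05,.3],q(1.7)) is not None else 1.75-np.pi))
p,d,W=wrist("w1"); print(tall_rect(W,.025,.04,(.438,-.288),.12)); print(get_state()["time"],vision.camera_info("wrist"))
o=ortho(p,W,(.43,-.25),.2,1.5); cv2.imwrite("pics/w1c.png",np.hstack([p,cv2.resize(o,(420,420))])[:, :980] if 0 else np.hstack([cv2.resize(p,(400,300)),cv2.resize(o,(300,300))]))
E
```

```text
(((440.7030029296875, -285.5144348144531), (178.8052978515625, 44.745277404785156), 73.72564697265625), array([ 0.44046619, -0.28767864,  0.03254743]))
1.7 [array([ 1.01,  0.34, -0.63,  1.64,  0.21,  1.23,  0.47]), array([ 0.84,  0.63, -0.42,  2.  ,  0.44,  0.6 ,  0.25]), array([ 0.56,  0.48, -0.85,  1.49,  0.37,  1.33, -0.19]), array([ 0.34,  0.73, -0.63,  1.78,  0.56,  0.82, -0.43])]
-1.4415926535897932 [array([ 0.47,  0.3 ,  0.13,  1.65, -0.04,  1.2 , -2.41]), array([ 0.43,  0.62,  0.19,  2.  , -0.22,  0.54, -2.23]), array([-0.58,  0.61,  1.15,  1.51, -0.56,  1.39, -2.41]), array([-0.63,  0.98,  1.15,  1.79, -1.01,  1.1 , -2.12])]
(((439.9366760253906, -286.5414123535156), (180.56385803222656, 45.30072784423828), 73.70826721191406), array([ 0.43925318, -0.28589511,  0.03124795]))
2.25 {'mtx': array([[325.1922621 ,   0.        , 274.78987633],
       [  0.        , 325.1922621 , 210.48301165],
       [  0.        ,   0.        ,   1.        ]]), 'hand_eye': array([[-2.30167611e-04, -9.54167298e-01, -2.99273644e-01,
         7.68940815e-02],
       [ 9.99999413e-01, -5.36495774e-04,  9.41410153e-04,
        -9.02998445e-04],
       [-1.05882183e-03, -2.99273252e-01,  9.54166861e-01,
        -1.41873423e-01],
       [ 0.00000000e+00,  0.00000000e+00,  0.00000000e+00,
         1.00000000e+00]])}
```

View pics/w1c.png

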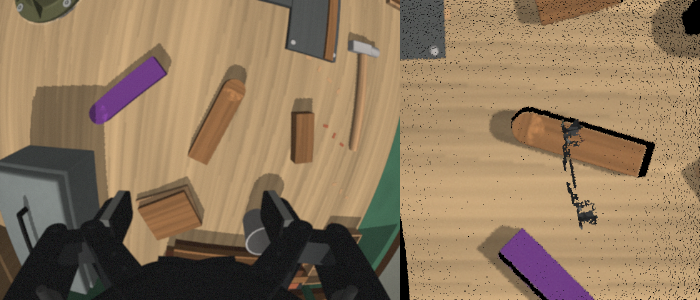

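The blank is confirmed at about (0.440,-0.286), with its round end at upper left in the bird's-eye view. The two views agree to 1 mm, and the heading is 73.7°. Next is the jig.

```bash
python3 - <<'E'
from h import *
ctrl.movep([.52,-.02,.36],q(1.6)); 
p,d,W=wrist("w2"); print(get_state()["time"])
cv2.imwrite("pics/w2o.png",np.hstack([cv2.resize(p,(280,210)).copy() if 0 else cv2.copyMakeBorder(cv2.resize(p,(280,210)),0,390,0,0,cv2.BORDER_CONSTANT),ortho(p,W,(.57,.06),.25,1.2)[:600,:520]]))
E
```

```text
3.4417
```

View pics/w2o.png

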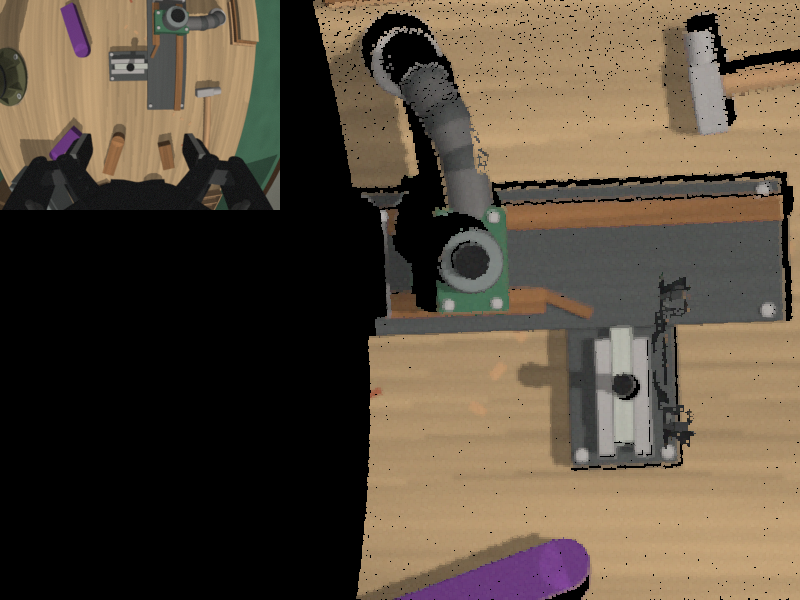

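The jig shows clearly: fence on the far (+x) side, lead-in at (570,303), knob at (625,385) and the bed's right end at column 785. Next I'll fit its pose numerically.

```bash
python3 - <<'E'
from h import *
z=np.load("w2.npz");W=z["W"];p=z["p"].astype(int);zt=np.load("top0.npz");Wt=world("top",zt["d"]);pt=zt["p"].astype(int)
def fit(W,p,n):
    hsv=cv2.cvtColor(p.astype(np.uint8),cv2.COLOR_BGR2HSV).astype(int)
    a=.05;o=np.array([.599,.089])
    for it in range(4):
        ex=np.array([np.cos(a),np.sin(a)]);ey=np.array([-np.sin(a),np.cos(a)])
        L=W[...,:2]-o; X=L@ex;Y=L@ey;Z=W[...,2]
        br=(hsv[...,0]<20)&(hsv[...,1]>90)
        m=br&(abs(X-.035)<.016)&(Y>-.195)&(Y<.015)&(Z>.02)&(Z<.04)
        # fence edges in y bins
        yb=[];xc=[];wd=[]
        for b in np.arange(-.19,.01,.01):
            k=m&(Y>b)&(Y<b+.01)
            if k.sum()>5: yb.append(b+.005);xc.append((np.percentile(X[k],3)+np.percentile(X[k],97))/2);wd.append(np.ptp(np.percentile(X[k],[3,97])))
        s,c=np.polyfit(yb,xc,1); 
        bed=(abs(X)<.02)&(Z>.010)&(Z<.026)&(Y<-.15)&(Y>-.23)
        fe=br&(abs(X-.035)<.01)&(Z>.02)&(Z<.04)&(Y<-.15)&(Y>-.23)
        yend=np.percentile(Y[bed],.5); yf=np.percentile(Y[fe],1)
        dx=c-.035;dy=(yend+yf)/2+.2
        o=o+dx*ex+dy*ey; a-=s
    print(n,"o",np.round(o,4),"a",round(a,4),"fence w",np.mean(wd).round(4),"z",np.median(Z[m]).round(4),"bedend",yend.round(4),yf.round(4))
    ex=np.array([np.cos(a),np.sin(a)]);ey=np.array([-np.sin(a),np.cos(a)]);L=W[...,:2]-o; X=L@ex;Y=L@ey;Z=W[...,2]
    bd=(Z>.01)&(Z<.024)&(abs(Y+.12)<.05)&(abs(X)<.08)
    for nm,k in {"cap":(Z>.065)&(Z<.09)&(X<-.06)&(X>-.15)&(abs(Y+.06)<.04),"head":(Z>.08)&(Z<.1)&(abs(X)<.06)&(abs(Y-.06)<.06),"motor":(Z>.14)&(Z<.17)&(abs(X)<.05)&(abs(Y-.06)<.05),"stop":(Z>.05)&(Z<.065)&(abs(Y-.14)<.03)&(abs(X)<.05)}.items():
        if k.sum()>3: print(nm,k.sum(),"X",np.percentile(X[k],[2,98]).round(4),"Y",np.percentile(Y[k],[2,98]).round(4),"Z",np.median(Z[k]).round(4))
    print("bed z",np.median(Z[bd]).round(4))
fit(W,p,"wrist"); fit(Wt,pt,"top")
E
```

```text
wrist o [0.604  0.0912] a 0.0377 fence w 0.019 z 0.0274 bedend -0.1992 -0.2008
cap 196 X [-0.1165 -0.0985] Y [-0.0714 -0.0529] Z 0.0798
head 1731 X [-0.0442  0.0585] Y [0.0293 0.0868] Z 0.0895
motor 1498 X [-0.0235  0.0221] Y [0.0357 0.0812] Z 0.145
stop 107 X [-0.0198  0.0443] Y [0.1282 0.1321] Z 0.0547
bed z 0.0173
top o [0.6043 0.0926] a 0.0402 fence w 0.0193 z 0.0284 bedend -0.1999 -0.2001
cap 45 X [-0.1173 -0.0979] Y [-0.0717 -0.0547] Z 0.0808
head 400 X [-0.0444  0.0591] Y [0.0295 0.0874] Z 0.0909
motor 277 X [-0.0227  0.0235] Y [0.036 0.082] Z 0.1469
stop 239 X [-0.0431  0.0434] Y [0.1288 0.1492] Z 0.0586
bed z 0.0185
```

The wrist and top fits agree: jig origin (0.604,0.092), yaw 0.039 rad, knob at jig x = -0.108. I'll pick the blank up now.

```bash
cat >> h.py <<'E'
A=.039; O=np.array([.604,.0919]); PJ=np.pi/2+A
def J(x,y,z): return [O[0]+np.cos(A)*x-np.sin(A)*y, O[1]+np.sin(A)*x+np.cos(A)*y, z]
def st(n=""):
    s=get_state(); L=s["tcp_pos"][:2]-O; x=np.cos(A)*L[0]+np.sin(A)*L[1]; y=-np.sin(A)*L[0]+np.cos(A)*L[1]
    print(n,"t",round(s["time"],2),"jig",round(x,4),round(y,4),"z",round(s["tcp_pos"][2],4),"F",np.round(s["contact_force"],1),"w",round(s["width"],4))
    return s
E
python3 - <<'E'
from h import *
print(ctrl.pinch_z)
b=np.radians(73.71); c=np.array([.440,-.286])-.015*np.array([np.cos(b),np.sin(b)])
ctrl.movep([*c,.12],q(b)); st()
ctrl.movel([*c,.013]); st("down")
ctrl.close_gripper(50); st("grip")
ctrl.movel([*c,.15]); st("up")
ctrl.movep(J(0,-.110,.12),q(PJ)); st("over infeed")
p,d,W=wrist("w3"); cv2.imwrite("pics/w3c.png",p)
E
```

```text
-0.0187
 t 4.85 jig -0.1819 -0.3847 z 0.1209 F [ 0.  -0.2 -0.8] w 0.0857
down t 5.72 jig -0.1826 -0.3854 z 0.0137 F [ 0.7  0.4 -0.4] w 0.0851
grip t 6.18 jig -0.1831 -0.3858 z 0.0138 F [-0.7  1.5  5. ] w 0.0429
up t 7.25 jig -0.184 -0.3852 z 0.1492 F [-0.6  0.2 -1.7] w 0.043
over infeed t 8.51 jig -0.0005 -0.1122 z 0.1197 F [ 0.  -0.7 -1.5] w 0.0429
```

View pics/w3c.png

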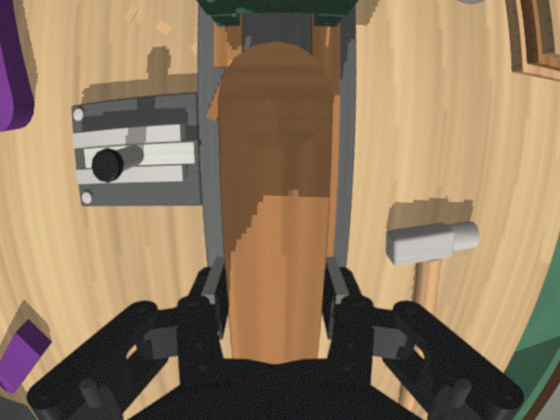

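The blank is held straight over the lane, with its nose at (275,50) pointing at the head. Next: lower it, release, regrasp near the tail and slide.

```bash
python3 - <<'E'
from h import *
ctrl.movel(J(0,-.110,.033),max_speed=.1); st("down")
ctrl.ungrasp(); st("rel")
ctrl.movel(J(0,-.110,.055)); ctrl.movel(J(0,-.157,.055)); ctrl.movel(J(0,-.157,.033)); st("re")
ctrl.close_gripper(30); st("grip")
for y in (-.12,-.08,-.05,-.036):
    ctrl.movel(J(0,y,.033),max_speed=.08); s=st("slide")
    if np.linalg.norm(s["contact_force"])>20: break
p,d,W=wrist("w4")
E
```

```text
down t 9.57 jig 0.0004 -0.1099 z 0.0333 F [ 1.   0.4 -0.7] w 0.0431
rel t 10.07 jig 0.0001 -0.11 z 0.0331 F [-0.4 -0.4  0.9] w 0.0855
re t 11.14 jig -0.0007 -0.1557 z 0.0323 F [ 0.   1.3 -0.2] w 0.0854
grip t 11.61 jig 0.0004 -0.1569 z 0.0337 F [-1.3  0.4  5.2] w 0.0434
slide t 12.22 jig 0.0005 -0.1184 z 0.0337 F [-1.3  2.1  6.4] w 0.0432
slide t 12.88 jig 0.0005 -0.0789 z 0.0337 F [-0.8  1.9  6.8] w 0.0431
slide t 13.4 jig 0.0005 -0.0485 z 0.0337 F [-0.1  2.1  6.9] w 0.0432
slide t 13.72 jig 0.0005 -0.0348 z 0.0337 F [-0.1  2.9  7.4] w 0.0432
```

View pics/w4.png

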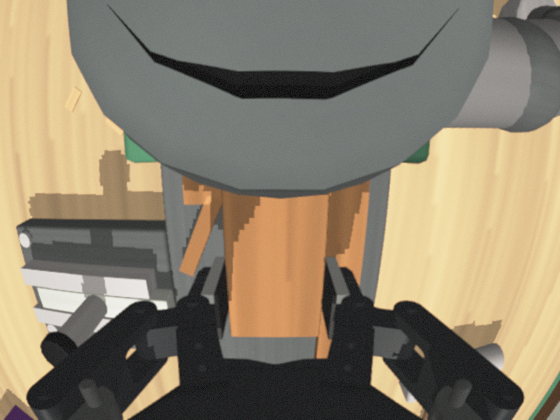

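The blank is under the head, with its tail at (275,335) and clear of the fingers' path. I'll release it and push the tail home with shut fingers.

```bash
python3 - <<'E'
from h import *
ctrl.ungrasp(); ctrl.movel(J(0,-.035,.075)); ctrl.movel(J(0,-.115,.075)); ctrl.close_gripper(30)
ctrl.movel(J(0,-.115,.034)); s=st("behind"); f0=s["contact_force"]
y=-.115; ey=np.array([-np.sin(A),np.cos(A)])
while y<-.05:
    y+=.004 if y<-.09 else .002
    ctrl.movel(J(0,y,.034),max_speed=.04); s=get_state(); f=-(s["contact_force"]-f0)[:2]@ey; print(round(y,3),round(f,1),end="; ")
    if f>9: break
st("home"); ctrl.pause(.3); st()
ctrl.movel(J(0,y-.02,.034)); ctrl.movel(J(0,y-.05,.16)); ctrl.movel(J(0,-.16,.2))
p,d,W=wrist("w5")
L=W[...,:2]-O; X=L@[np.cos(A),np.sin(A)];Y=L@ey;Z=W[...,2]
k=(Z>.043)&(Z<.057)&(abs(X)<.03)&(Y<.02)&(Y>-.1)
for a,b in((-.06,-.03),(-.03,0),(0,.02)):
    kk=k&(Y>a)&(Y<b); print(a,kk.sum(),np.percentile(X[kk],[3,97]).round(4))
print("tail",np.percentile(Y[k],[0.5,2]).round(4),"z",np.median(Z[k]).round(4))
c=(Z>.065)&(Z<.09)&(X<-.06)&(X>-.15)&(abs(Y+.06)<.04); print("cap",np.percentile(X[c],[2,98]).round(4),np.percentile(Y[c],[2,98]).round(4))
for n in("top",):
    p,d=vision.grab_frame(n); np.savez("top1.npz",p=p,d=d)
    Wt=world(n,d);L=Wt[...,:2]-O; X=L@[np.cos(A),np.sin(A)];Y=L@ey;Z=Wt[...,2];k=(Z>.043)&(Z<.057)&(abs(X)<.02)&(Y<.025)&(Y>-.1);print("top tail",np.percentile(Y[k],[1,3]) if k.any() else None, "nose gap pts", np.sum((abs(X)<.02)&(Y>.1)&(Y<.128)&(Z<.024)))
    cv2.imwrite("pics/top1.png",cv2.resize(p[130:250,150:330],None,fx=4,fy=4,interpolation=cv2.INTER_CUBIC))
st("end")
E
```

```text
behind t 16.57 jig -0.0002 -0.1149 z 0.0338 F [-0.4 -0.1  0. ] w -0.0001
-0.111 0.5; -0.107 -0.3; -0.103 0.3; -0.099 -0.7; -0.095 0.1; -0.091 0.6; -0.087 0.8; -0.085 0.1; -0.083 -0.5; -0.081 -0.2; -0.079 -0.1; -0.077 -0.2; -0.075 0.2; -0.073 -0.9; -0.071 0.8; -0.069 0.5; -0.067 0.6; -0.065 -0.1; -0.063 -0.3; -0.061 4.5; -0.059 9.2; home t 21.82 jig -0.0 -0.0625 z 0.034 F [-0.1 -9.3  2.3] w -0.0001
 t 22.12 jig -0.0 -0.0625 z 0.034 F [ -0.8 -10.2   2.5] w 0.0003
-0.06 1206 [-0.0212  0.0201]
-0.03 1571 [-0.0212  0.0202]
0 992 [-0.0205  0.0203]
tail [-0.0515 -0.051 ] z 0.0492
cap [-0.1161 -0.097 ] [-0.0729 -0.0539]
top tail [-0.04972242 -0.0491444 ] nose gap pts 6
end t 24.11 jig -0.0005 -0.1586 z 0.1992 F [-0.1  0.4 -1.2] w -0.0
```

View pics/top1.png

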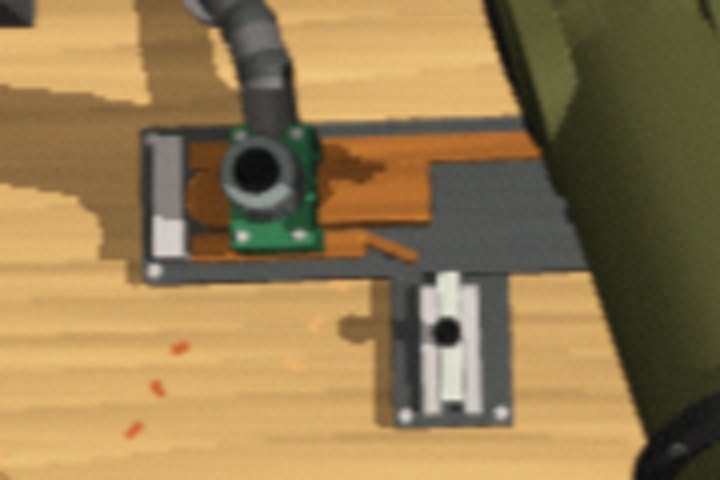

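The picture shows the nose touching the stop face at (187,200). The tail measures -0.051 from the wrist and -0.049 from the top, and the force rose to 10 N, so the blank is home with the bolt still open. Now the bolt.

```bash
python3 - <<'E'
from h import *
y=-.063; Z=.05
ctrl.movep(J(-.165,y,.16),q(PJ)); ctrl.movel(J(-.165,y,Z)); s=st("start"); f0=s["contact_force"]; ex=np.array([np.cos(A),np.sin(A)])
x=-.165
while x<-.03:
    x+=.01 if x<-.065 else .003
    ctrl.movel(J(x,y,Z),max_speed=.06); s=get_state(); f=-(s["contact_force"]-f0)[:2]@ex; print(round(x,3),round(f,1),end="; ")
    if f>12: break
st("pushed"); ctrl.movel(J(x-.03,y,Z)); ctrl.movel(J(x-.06,y,.22)); ctrl.movep(J(-.12,-.17,.25),q(PJ))
ey=np.array([-np.sin(A),np.cos(A)])
p,d,W=wrist("w6")
L=W[...,:2]-O; X=L@ex;Y=L@ey;Z=W[...,2]
k=(Z>.043)&(Z<.057)&(abs(X-.003)<.022)&(Y<.02)&(Y>-.055); print("blank X",np.percentile(X[k],[3,97]).round(4),"tail",np.percentile(Y[k],[.5,2]).round(4),"z",np.median(Z[k]).round(4))
c=(Z>.065)&(Z<.09)&(X<0)&(X>-.15)&(abs(Y+.06)<.03); print("cap",np.percentile(X[c],[2,98]).round(4),np.percentile(Y[c],[2,98]).round(4))
st("end")
E
```

```text
start t 25.79 jig -0.1643 -0.0629 z 0.0503 F [-0.1  0.  -0.9] w -0.0001
-0.155 -0.2; -0.145 0.0; -0.135 0.4; -0.125 0.1; -0.115 0.5; -0.105 -0.2; -0.095 -0.4; -0.085 -0.0; -0.075 -0.8; -0.065 -0.6; -0.055 5.5; -0.052 13.7; pushed t 29.52 jig -0.056 -0.0632 z 0.0494 F [-13.7  -0.2   8.1] w -0.0
blank X [-0.0178  0.0201] tail [-0.0515 -0.0505] z 0.0494
cap [-0.0426 -0.0236] [-0.0733 -0.0541]
end t 31.75 jig -0.1202 -0.1695 z 0.2494 F [0.6 0.4 0.2] w 0.0001
```

View pics/w6.png

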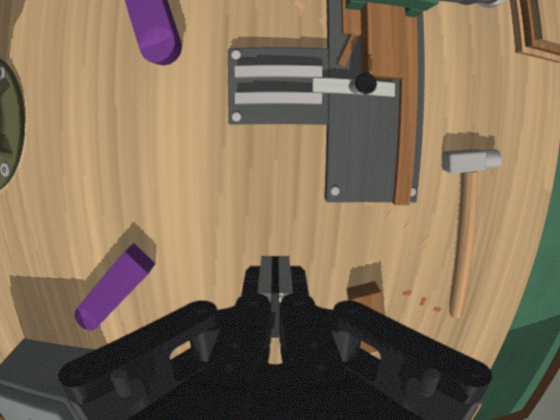

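The bolt is fully across behind the tail: the cap is at (366,84) and measures jig x = -0.033, which puts the bolt at about 79 mm. The blank hasn't moved and the arm is clear, so I'm handing in.

```bash
python3 -c "
from station import ticket; print(ticket.close_job())"
```

```text
the job is handed in; nothing more can be done
None
```

The handle blank is loaded and locked in the jig, and the job is handed in (no verdict is reported). I laid it in the infeed, slid it under the head from a grip near the tail, then pushed the tail with shut fingers until the force reached about 10 N at the stop. Last, I pushed the bolt across by its knob until it hit its end, at about 14 N.

My last checks, taken just before handing in at about 32 s on the robot's clock:

- **Blank:** the tail is at jig y of about -0.051 m, where home is -0.050 m. That puts the nose about 1 mm from the stop and within about 1 mm of the lane's centre line. The blank's top is at 49 mm, so it lies flat on the bed.
- **Bolt:** it was still open when the blank went home. The cap now sits at jig x of about -0.033 m, so the bolt is about 79 mm across.
- **Bench:** the arm is clear of everything. It touched none of the other things that I know of, though I did not measure where they ended up.

No check failed. The wrist and top cameras differed by about 1.5 mm on the jig origin along the lane and on the tail position.

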